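# Stow the wide chisel in its foam case

### The job

Put the wide-bladed chisel away in its open foam-lined case: tuck the blade tip under the metal guard strap, then press the handle down between the two springy foam lips until it lies fully home on the bottom of its bay, right way up. Let go of it, and leave the narrow chisel and the brass tin where they are.

Things in the scene. Friction and masses are not known exactly. Their poses are not given: they have to be found in the camera images.
- chisel_grip (a point): Where to hold the loose wide chisel (dark handle, 280 mm long, 0.16 kg, lying on the bench; centre of mass within 15 mm): near the handle's axis, 15 mm above its underside. Axes: +y along the chisel to the butt, -y to the blade tip, z up, x across. Round bulging handle, 24 mm wide here, 27 at most, from 19 mm before this point (-y) to 95 behind it. It can pivot in the grip.
- chisel_handle (a point): Point on the same handle's axis, 63 mm behind chisel_grip (towards the butt), 13.5 mm below its top: press down here to force the handle between the lips. Axes as chisel_grip.
- chisel_tip (a point): Middle of the wide chisel's blade end, 185 mm before chisel_grip and 9.5 mm lower. The blade is 30 mm wide, 4 mm thick, 134 mm long and slopes slightly down to the tip, where its underside is 3 mm above the level of the handle's underside. Axes as chisel_grip.
- case_bay (a point): Middle of the bay's floor (14 mm above the bench) in the fixed case, an open black shell with grey foam, 164 x 336 mm. Axes: y along the bay, -y the blade end, +y the butt end, z up. In mm here: bay from y -146 (end wall 28 high) to +148 (butt wall 22 high), 14 longer than the chisel; blade channel y -146 to +5, 44 wide, foam beside it 16 high. Home: handle rests on the floor.
- case_guard (a point): Guard: fixed dark steel strap across the blade channel. This point is the middle of its lower edge on the +y side, at y -118 of case_bay, 16 mm above the bay floor. It runs 28 mm on to the end wall, 6 mm thick, 110 mm wide. The blade tip goes in beneath it from the +y side, chisel tilted, handle higher. Axes as case_bay.
- case_notch (a point): Finger notch: middle of its floor, at y +42.5 of case_bay. Clear space for the fingers round the held handle, 75 mm along y and 154 mm along x, open down to the bay floor; the shell's rim at its ends is 14 mm above that floor. Axes as case_bay.
- case_lips (a point): Midway between the tops of the two rounded foam lips, at y +111 of case_bay, 26.5 mm above its floor. They are 36 mm long in y and about 22 mm apart when free; each yields sideways on a spring, so the handle must be pushed down between them with roughly 10 to 18 N over its last 15 mm, and then sits fast. Round them foam 22 mm high, 36 mm or more apart. Axes as case_bay.
- narrow_chisel: Bystander: loose narrow-bladed chisel with a pale handle, 27 x 265 x 30 mm, lying on the bench; origin at its middle at bench level.
- brass_tin: Bystander: loose small round brass tin, 58 mm across, 39 mm high; origin at the centre of its underside.

How it is judged:
At the end, for the whole second after the job is handed in: The wide chisel lies at rest in the bay, right way up (within 28 degrees): chisel_handle at most 19 mm above the bay floor (about 14 when fully home) and within 8 mm of the bay's middle line, and the blade tip under the strap, at least 6 mm past its edge (z of chisel_handle in the frame of case_bay between 0.008 and 0.019 m and y of chisel_handle in the frame of case_bay above 0.095 m and x of chisel_handle in the frame of case_bay between -0.008 and 0.008 m and y of chisel_tip in the frame of case_bay below -0.124 m and z of chisel_tip in the frame of case_bay below 0.019 m and angle between chisel_grip's own z axis and vertical below 0.5 rad and linear speed of chisel below 0.02 m/s); the robot touches nothing.
It fails at once if the narrow chisel or the brass tin is moved more than 30 mm (distance of any of narrow_chisel, brass_tin from where it was at the start of the episode above 0.03 m).
It also fails if it takes over 54 s, if anything falls off the work surface, if the arm or the gripper's body presses on something with over 40 N, if the wrist force passes 120 N, or if a joint passes its speed limit or range.

### The arm

A 7-joint arm with a two-finger parallel gripper is mounted at the origin on a cart in front of the work surface, level with it; the furniture and walls round the work are solid. World frame = base frame: x ahead of the robot, y to its left, z up, the work surface at z = 0. Lengths are in m, angles in rad, forces in N, time in s.
With the tool pointing down it reaches from about 0.35 to 0.9 m from the base axis. Payload 8.1 kg.
Tool frame: the origin (TCP) lies at the very end of the fingers, on their centre line; the grasp point (between the pads) lies 19 mm behind it; z points along the fingers, y is the line along which they close (so a half turn about z gives the same grasp; the last joint's range is limited). The gripper opens to 92 mm and grips with 3 to 60 N. Pads are 19 mm wide; open, the fingers measure 130 mm over their backs; the gripper's body (75 mm by 190 mm) begins 47 mm behind the grasp point.
Start: joints at [1.182, 0.434, 0.025, 1.573, -0.012, 1.134, -0.075], TCP at [0.176, -0.6, 0.207] pointing down, gripper open.
Joint ranges: [-2.62, 2.62], [-0.44, 2.09], [-1.27, 1.32], [0.08, 2.57], [-1.32, 4.46], [0.12, 2], [-2.74, 2.74]. Speed limits (rad/s): [2.22, 2.22, 3.01, 3.01, 3.14, 3.14, 3.14].

### API

Orientations are given as a rotation vector (axis times angle).
In Python, from cell import arm gives the robot as it stands.
- The arm moves only by the tool jog_arm, never from a script. Its argument "rows" is a list of rows, each a list of 3 entries, a list of its own where there are three numbers: the shift along the world's x, y, z in cm, then the turn, a rotation vector about the world's x, y, z in degrees, then the opening, from 0 (shut) to 1 (fully open). A call has 1 to 8 rows; each row is the pose to reach, as a shift and turn from the pose commanded when the call began; what a row does not reach only later rows make up. A row lasts 1/8 s, in which the tool goes at most 62.5 mm and 10.7 degrees, less where a joint would pass 70% of its speed; a pose out of reach is approached as far as the arm can. A call with a gripper value outside its range is refused whole. The fingers move at their own pace and stop on an object; "newtons" is the grip in N (left out, the last holds). Time passes only in rows, so rows that repeat a pose let the fingers close. It gives the time, the measured TCP pose, the force, the opening and the grip force at its end, in the units of the state.
- arm.observe(): the state, without advancing time (a new reading comes with each control period).
- arm.get_image(name): name is "side" or "top"; returns a dict with "img" (384x512x3 uint8, red, green, blue), "depth" (384x512 float32, m along the optical axis (not along the pixel's ray), 0 where there is no reading), "fx", "fy", "cx", "cy" (pixels), "dist_coeffs" ([k1, k2, p1, p2, k3] as OpenCV has them; the pictures are not rectified), "rvec" (rotation vector, rad) and "tvec" (3), from world to camera coordinates, as OpenCV has them. Camera axes: x right, y down, z forward; pixel columns grow to the right and rows downward; lengths in m; the calibration is good to about 2 mm. A picture is of the moment at which its call begins.
- arm.sign_off(): hands the job in; it is judged then, once.
The state is a dict: "clock": time; "joints": joint angles; "dq": joint speeds; "joint_efforts": joint torques, N m; "position": TCP position; "ee_rot": TCP orientation; "force": force on the tool from outside, world axes, zero at the start; "ft_torque": the same for the moment, N m; "width": opening from 0.0 (shut) to 1.0 (fully open); "gripper_force": force on a finger pad.
Only numpy, scipy, OpenCV 4.12 (cv2) and the standard library are available. Lean on these libraries where they do the work, as an engineer would, in place of code of your own. Each camera call takes 0.05 s, during which the arm holds its last target. There are 200 camera calls.

## Working session

There is one attempt and no reset: what is moved stays moved. The work goes in short steps, Python scripts to look and compute and a tool call to move; the robot and the scene stay as the last step left them, time stands still between calls to the robot, and variables do not carry over. Pictures are saved under pics/ and viewed, at most 10 in all, crops included, and the job is handed in when it is done.

Besides the shell and the picture viewer there is one more tool, called after "Request:" by a JSON object that holds its "api" and its "payload", one argument or row to a line. jog_arm: Moves the arm, as the interface text tells. Its arguments: {"type":"object","properties":{"rows":{"type":"array","items":{"type":"array"}},"newtons":{"type":"number"}},"required":["rows"]}

```bash
mkdir -p pics; cat > h.py <<'E'
import numpy as np, cv2
from cell import arm
def get(n):
    d=arm.get_image(n); d['R']=cv2.Rodrigues(np.array(d['rvec'],float))[0]; d['t']=np.array(d['tvec'],float).ravel()
    d['K']=np.array([[d['fx'],0,d['cx']],[0,d['fy'],d['cy']],[0,0,1.]]); return d
def rays(d,uv):
    p=cv2.undistortPoints(np.array(uv,float).reshape(-1,1,2),d['K'],np.array(d['dist_coeffs'],float)).reshape(-1,2)
    return np.c_[p,np.ones(len(p))]
def plane(d,uv,z):
    r=rays(d,uv)@d['R']; c=-d['R'].T@d['t']; return c+r*((z-c[2])/r[:,2])[:,None]
def cloud(d):
    h,w=d['depth'].shape; u,v=np.meshgrid(np.arange(w),np.arange(h))
    r=rays(d,np.c_[u.ravel(),v.ravel()])*d['depth'].reshape(-1,1)
    return ((r-d['t'])@d['R']).reshape(h,w,3)
def proj(d,P): return cv2.projectPoints(np.array(P,float).reshape(-1,3),np.array(d['rvec'],float),d['t'],d['K'],np.array(d['dist_coeffs'],float))[0].reshape(-1,2)
def save(d,n,crop=None,s=1):
    i=d['img'][:,:,::-1]
    if crop: i=i[crop[1]:crop[3],crop[0]:crop[2]]
    cv2.imwrite('pics/'+n,cv2.resize(i,None,fx=s,fy=s,interpolation=cv2.INTER_CUBIC))
E
python3 - <<'E'
from h import *
for n in ['top','side']:
    d=get(n); save(d,n+'1.png',s=1.5); print(n,-d['R'].T@d['t'],d['fx'],(d['depth']>0).mean())
    np.savez(n+'1.npz',c=cloud(d),img=d['img'])
print(arm.observe())
E
```

```text
top [ 0.45655174 -0.09326306  1.12836932] 410.78866076931286 0.9958902994791666
side [ 0.63578371 -1.20287974  0.97888551] 456.0565109215715 0.9959767659505209
{'clock': 0.1, 'joints': array([ 1.18236045,  0.43516157,  0.02496673,  1.57397145, -0.01159369,
        1.13402354, -0.07512312]), 'dq': array([-1.75796685e-04, -1.10242635e-03,  5.09504671e-04, -1.50645727e-03,
       -1.64598924e-04, -8.89274269e-05, -8.31397512e-04]), 'joint_efforts': array([ 2.89315838e-03, -6.69133615e+01,  9.87973586e-01, -3.15153837e+01,
       -6.04960020e-02,  3.73047078e-02,  1.51568438e-04]), 'position': array([ 0.17603882, -0.59919697,  0.20593167]), 'ee_rot': array([-3.10821584e+00, -4.47137116e-01,  5.21222659e-04]), 'force': array([ 0.32318052, -0.1145072 ,  0.23333017]), 'ft_torque': array([-0.01779892,  0.02138808, -0.00424365]), 'gripper_force': 0.0, 'width': 0.9972752790773189}
```

View pics/top1.png

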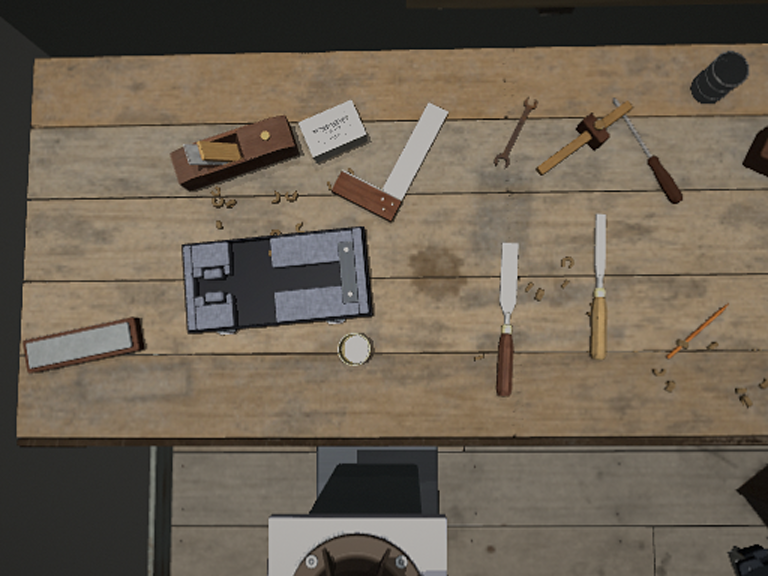

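View pics/side1.png

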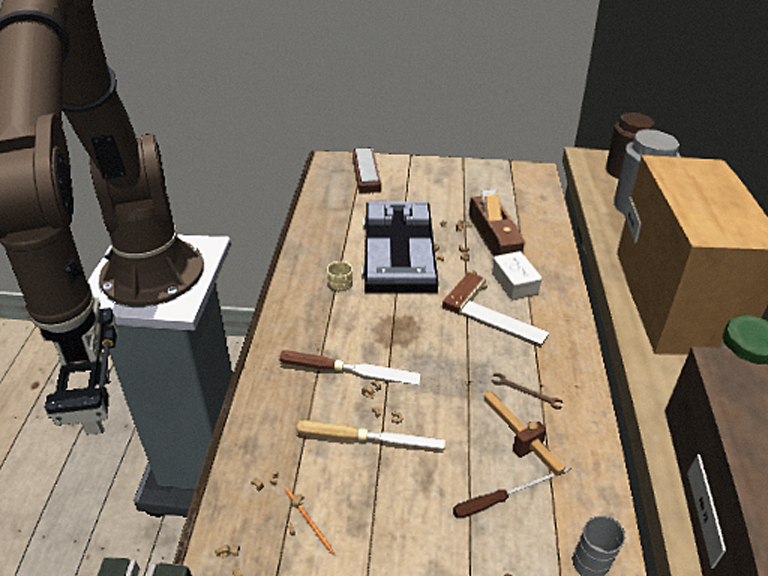

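The top view shows the wide chisel from its tip at about (340,162) to its butt at (336,263) in raw pixels. The case is centred at about (184,187), with the guard at (232,183) on its right side and the lips at (142,190). The tin is at (237,233) and the narrow chisel is at x≈400.

```bash
python3 - <<'E'
from h import *
d=get('top'); hsv=cv2.cvtColor(d['img'],cv2.COLOR_RGB2HSV); C=cloud(d)
def roi(m,x0,y0,x1,y1):
    o=np.zeros(m.shape,np.uint8); o[y0:y1,x0:x1]=m[y0:y1,x0:x1]; return o
# chisel by height over bench
m=roi((C[...,2]>0.006).astype(np.uint8),322,150,352,275)
m=cv2.morphologyEx(m,cv2.MORPH_OPEN,np.ones((2,2)))
n,l,s,_=cv2.connectedComponentsWithStats(m); k=1+s[1:,4].argmax(); v,u=np.nonzero(l==k)
print('depth mask',s[k]);
P=C[v,u]; a=P[:,:2]-P[:,:2].mean(0); ax=np.linalg.svd(a,full_matrices=False)[2][0]; ax*=np.sign(ax[0])
t=a@ax; print('axis',ax,np.degrees(np.arctan2(ax[1],ax[0])),'len',t.max()-t.min(),'ends',P[:,:2].mean(0)+ax*t.min(),P[:,:2].mean(0)+ax*t.max())
off=a@np.array([-ax[1],ax[0]])
for b in np.linspace(t.min(),t.max(),15)[:-1]:
    q=(t>=b)&(t<b+.02); print(round(b-t.min(),3),'off',np.round([off[q].min(),off[q].max()],4),'zmax',P[q,2].max().round(4), hsv[v[q],u[q]].mean(0).round())
# case
m=roi((C[...,2]>0.010).astype(np.uint8),112,140,255,228)
m=cv2.morphologyEx(m,cv2.MORPH_OPEN,np.ones((3,3)))
n,l,s,_=cv2.connectedComponentsWithStats(m); k=1+s[1:,4].argmax(); v,u=np.nonzero(l==k); P=C[v,u]
print('case',s[k],cv2.minAreaRect(P[:,:2].astype(np.float32)),'bench z',np.median(C[200:220,270:310,2]))
np.save('top2.npy',C)
# tin
m=roi((C[...,2]>0.02).astype(np.uint8),220,215,255,250); v,u=np.nonzero(m); print('tin',C[v,u].mean(0),len(u))
save(d,'case.png',(110,140,260,230),5)
E
```

```text
depth mask [332 188  14  78 688]
axis [ 0.99682077 -0.07967653] -4.569973008638791 len 0.20904496322798186 ends [ 0.35793045 -0.2629423 ] [ 0.56631081 -0.27959828]
0.0 off [-0.0182  0.0127] zmax 0.0336 [ 12. 112.  96.]
0.015 off [-0.0182  0.0136] zmax 0.0339 [ 11. 118.  95.]
0.03 off [-0.0176  0.0136] zmax 0.0339 [ 11. 116.  94.]
0.045 off [-0.0165  0.0122] zmax 0.033 [ 10. 117.  90.]
0.06 off [-0.0154  0.0133] zmax 0.0308 [ 10. 120.  92.]
0.075 off [-0.1592  0.177 ] zmax 1.1284 [ 10. 121.  91.]
0.09 off [-0.0145  0.0131] zmax 0.0286 [ 10. 120.  90.]
0.105 off [-0.0138  0.0094] zmax 0.0257 [ 15.  82. 122.]
0.119 off [-0.0131  0.0092] zmax 0.0242 [ 21.  41. 165.]
0.134 off [-0.0085  0.0071] zmax 0.0191 [ 20.  26. 160.]
0.149 off [-0.0156  0.0135] zmax 0.0147 [ 17.  20. 170.]
0.164 off [-0.0156  0.0145] zmax 0.0144 [ 17.  13. 176.]
0.179 off [-0.017   0.0148] zmax 0.0128 [ 18.  13. 174.]
0.194 off [-0.0169  0.0124] zmax 0.0152 [ 19.  10. 178.]
case [ 121  151  128   72 7433] ((0.5486308336257935, 0.11364053934812546), (0.22043174505233765, 0.3956772983074188), 5.131484508514404) bench z -0.00015540120393196252
tin [0.44832772 0.00069889 0.10038407] 86
```

View pics/case.png

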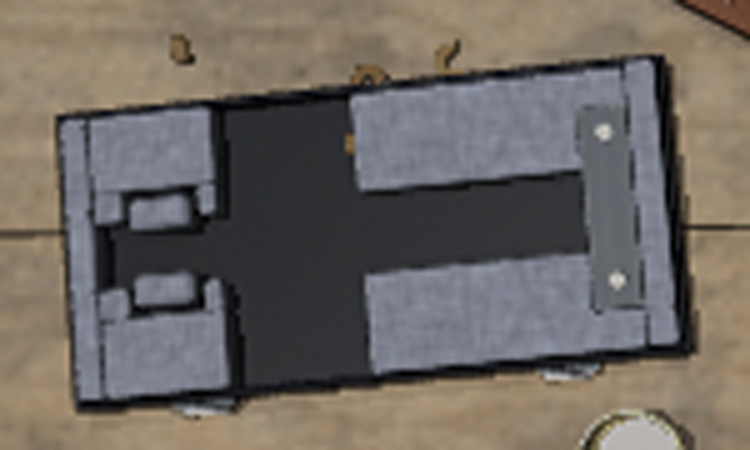

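The case crop shows the strap's inner edge running (578,108)–(596,308) and the lip inner faces at (160,229) and (167,273). The channel edges run (360,190)–(585,170) and (365,275)–(592,253). All of these are crop pixels, 5x with offset (110,140).

```bash
python3 - <<'E'
from h import *
d=get('top'); s=get('side'); 
f=lambda L:[((x+.5)/5+110-.5,(y+.5)/5+140-.5) for x,y in L]
def pr(n,L,z): 
    P=plane(d,f(L),z)[:,:2]; print(n,P.round(4).tolist()); return P
g=pr('guard edge',[(578,108),(596,308)],.036); b=pr('bolts',[(604,131),(617,280)],.038)
lp=pr('lips inner',[(160,229),(167,273)],.0375)
c1=pr('chan',[(360,190),(585,170),(365,275),(592,253)],.030)
o=pr('corners',[(57,118),(660,57),(690,352),(78,410)],.036)
fw=pr('wall foam inner (butt, end)',[(89,190),(100,315),(625,90),(645,345)],.038)
print('sizes guard',np.linalg.norm(g[0]-g[1]),'gap',np.linalg.norm(lp[0]-lp[1]),'chan w',np.linalg.norm(c1[0]-c1[2]),'case',[np.linalg.norm(o[i]-o[i-1]) for i in range(4)])
far=(c1[0]+c1[2])/2; near=(c1[1]+c1[3])/2; L=lp.mean(0); G=g.mean(0)
e=L-G; print('guard->lips',np.linalg.norm(e),'(229)'); e/=np.linalg.norm(e); print('yaxis',e,np.degrees(np.arctan2(e[1],e[0])))
print('bay centre from G,L',G+e*.118,L-e*.111,'chan mid off-axis',[float(np.cross(e,q-G)) for q in (far,near)],'corner mean',o.mean(0))
for nm,dd,bx in (('top',d,(322,150,352,275)),('side',s,(180,225,290,262))):
    hsv=cv2.cvtColor(dd['img'],cv2.COLOR_RGB2HSV).astype(int); x0,y0,x1,y1=bx
    for part,m,z in (('handle',(hsv[...,1]>85)&(hsv[...,2]<125),.0135),('blade',(hsv[...,1]<40)&(hsv[...,2]>125),.007)):
        o=np.zeros(m.shape,np.uint8); o[y0:y1,x0:x1]=m[y0:y1,x0:x1]; n,l,st,_=cv2.connectedComponentsWithStats(o); k=1+st[1:,4].argmax(); v,u=np.nonzero(l==k)
        P=plane(dd,np.c_[u,v],z)[:,:2]; r=cv2.minAreaRect(P.astype(np.float32)); bp=cv2.boxPoints(r); 
        i=np.argsort(bp[:,0]); print(nm,part,st[k],'size',np.round(r[1],4),'ends',bp[i[:2]].mean(0),bp[i[2:]].mean(0))
E
```

```text
guard edge [[0.6391, 0.0303], [0.5309, 0.0206]]
bolts [[0.6261, 0.016], [0.5457, 0.0091]]
lips inner [[0.5758, 0.2563], [0.5519, 0.2521]]
chan [[0.5967, 0.1495], [0.6062, 0.0271], [0.5504, 0.1463], [0.5611, 0.0234]]
corners [[0.6373, 0.3146], [0.6664, -0.0141], [0.507, -0.0296], [0.4787, 0.2995]]
wall foam inner (butt, end) [[0.5973, 0.2954], [0.5296, 0.2879], [0.6483, 0.0047], [0.5108, -0.0057]]
sizes guard 0.10860191995879323 gap 0.024240118054185345 chan w 0.04638769059267101 case [np.float64(0.15927733916577122), np.float64(0.33004514627256354), np.float64(0.1601575255234324), np.float64(0.3302749551546255)]
guard->lips 0.22973250715414953 (229)
yaxis [-0.09223483  0.99573728] 95.29218816133306
bay centre from G,L [0.57413931 0.14293054] [0.57407175 0.14365993] chan mid off-axis [0.00014667229292247147, 0.0014244536818104813] corner mean [0.57233926 0.14260004]
top handle [322 217  21  48 447] size [0.0535 0.1254] ends [ 0.36176965 -0.25307742] [ 0.48716494 -0.25623706]
top blade [333 161  13  61 535] size [0.0305 0.1642] ends [ 0.4761902  -0.27260098] [ 0.64018214 -0.2816092 ]
side handle [186 234  40  14 224] size [0.0439 0.1211] ends [ 0.36291143 -0.26596692] [ 0.48323646 -0.27920648]
side blade [223 240  58  17 391] size [0.0327 0.1737] ends [ 0.47226647 -0.26329234] [ 0.6439085  -0.28984806]<stdin>:14: DeprecationWarning: Arrays of 2-dimensional vectors are deprecated. Use arrays of 3-dimensional vectors instead. (deprecated in NumPy 2.0)
```

```bash
cat >> h.py <<'E'
def mids(dd,bx,byrow=True):
    """midpoints of the chisel per row from non-bench colours, returns lists for handle/blade"""
    hsv=cv2.cvtColor(dd['img'],cv2.COLOR_RGB2HSV).astype(int); x0,y0,x1,y1=bx; out={}
    for part,m,z in (('handle',(hsv[...,2]<112)&(hsv[...,1]>60),.0135),('blade',(hsv[...,1]<35)&(hsv[...,2]>140),.007)):
        o=np.zeros(m.shape,np.uint8); o[y0:y1,x0:x1]=m[y0:y1,x0:x1]; o=cv2.morphologyEx(o,cv2.MORPH_OPEN,np.ones((3,3)))
        n,l,st,_=cv2.connectedComponentsWithStats(o); k=1+st[1:,4].argmax(); P=[];W=[]
        for r in range(st[k,1],st[k,1]+st[k,3]):
            u=np.nonzero(l[r]==k)[0]; P.append(((u.min()+u.max())/2,r)); W.append(len(u))
        out[part]=(plane(dd,P,z)[:,:2],W)
    return out
E
python3 - <<'E'
from h import *
d=get('top'); o=mids(d,(326,150,350,275))
for k,(P,W) in o.items():
    print(k,W,'ends',P[0],P[-1]); f=np.polyfit(P[3:-3,0],P[3:-3,1],1); print('deg',np.degrees(np.arctan(f[0])),'y at x=.36,.453,.55,.64',np.polyval(f,[.36,.453,.55,.64]))
E
```

```text
handle [5, 8, 8, 9, 9, 9, 10, 11, 11, 11, 10, 9, 9, 9, 10, 11, 11, 11, 11, 11, 11, 11, 11, 11, 11, 11, 11, 11, 11, 11, 10, 10, 6, 7, 7, 7, 10, 10, 10, 10, 10, 9, 7] ends [ 0.47353394 -0.26657913] [ 0.36166655 -0.26125401]
deg -5.993543915939875 y at x=.36,.453,.55,.64 [-0.25888942 -0.26865352 -0.27883758 -0.28828671]
blade [11, 11, 11, 11, 11, 11, 11, 11, 10, 10, 10, 11, 11, 11, 11, 11, 11, 11, 11, 11, 11, 11, 11, 11, 11, 11, 11, 11, 11, 11, 11, 10, 11, 11, 11, 11, 11, 11, 11, 10, 10, 9, 8, 8, 7, 6, 3, 3, 3, 3, 3, 3, 3, 3] ends [ 0.63781999 -0.28253552] [ 0.49253439 -0.27345129]
deg -3.7333653327237273 y at x=.36,.453,.55,.64 [-0.26411652 -0.27018495 -0.27651438 -0.28238705]
```

Request:
{"api": "jog_arm", "payload": {
  "rows": [
    [[3,4,0],[0,0,10.6],1],
    [[6,8,0],[0,0,21],1],
    [[9,12,0],[0,0,31.5],1],
    [[12,16,0],[0,0,42],1],
    [[15,20,0],[0,0,52.5],1],
    [[18,24,0],[0,0,63],1],
    [[22,28,0],[0,0,73.5],1],
    [[25,31,0],[0,0,84],1]
  ]
}}

```text
clock: 1.3
position: [0.4277, -0.2877, 0.207]
ee_rot: [2.002, 2.42, 0.001]
force: [0.1, -0.7, -0.2]
width: 1.001
gripper_force: 0.0
```

Request:
{"api": "jog_arm", "payload": {
  "rows": [
    [[1,0.5,-2],[0,0,10.6],1],
    [[2,1,-4],[0,0,21],1],
    [[2.7,1.8,-6],[0,0,31.5],1],
    [[2.7,1.8,-8],[0,0,42],1],
    [[2.7,1.8,-10],[0,0,52.5],1],
    [[2.7,1.8,-12],[0,0,63],1],
    [[2.7,1.8,-13.5],[0,0,73],1],
    [[2.7,1.8,-14],[0,0,75.5],1]
  ]
}}

```text
clock: 2.3
position: [0.4526, -0.2716, 0.0658]
ee_rot: [-0.112, -3.138, -0.002]
force: [-0.3, -0.3, 0.1]
width: 1.0
gripper_force: 0.0
```

Request:
{"api": "jog_arm", "payload": {
  "rows": [
    [[0.2,0.1,-3],[0,0,0],1],
    [[0.2,0.1,-5.5],[0,0,0],1],
    [[0.2,0.1,-6.2],[0,0,0],1],
    [[0.2,0.1,-6.2],[0,0,0],0.1],
    [[0.2,0.1,-6.2],[0,0,0],0.1],
    [[0.2,0.1,-6.2],[0,0,0],0.1],
    [[0.2,0.1,-6.2],[0,0,0],0.1],
    [[0.2,0.1,-6.2],[0,0,0],0.1]
  ],
  "newtons": 45
}}

```text
clock: 3.3
position: [0.4552, -0.2708, 0.0048]
ee_rot: [0.113, 3.139, -0.0]
force: [-0.4, -0.0, -0.6]
width: 0.504
gripper_force: 0.0
```

Request:
{"api": "jog_arm", "payload": {
  "rows": [
    [[0,0,-0.1],[0,0,0],0.1],
    [[0,0,-0.1],[0,0,0],0.1],
    [[0,0,-0.1],[0,0,0],0.1],
    [[0,0,-0.1],[0,0,0],0.1],
    [[0,0,-0.1],[0,0,0],0.1]
  ]
}}

```text
clock: 3.92
position: [0.4555, -0.2704, 0.0044]
ee_rot: [0.113, 3.139, -0.0]
force: [-3.1, 2.9, 12.4]
width: 0.105
gripper_force: 31.1
```

```bash
python3 - <<'E'
from h import *
d=get('side'); save(d,'s2.png',(150,180,350,320),4)
o=arm.observe(); print(o['width'],o['gripper_force'],o['force'],o['position'])
E
```

```text
0.09917184257936076 31.099147539498517 [-2.86553957  1.76704052 10.91918602] [ 0.45552862 -0.27039247  0.00445553]
```

View pics/s2.png

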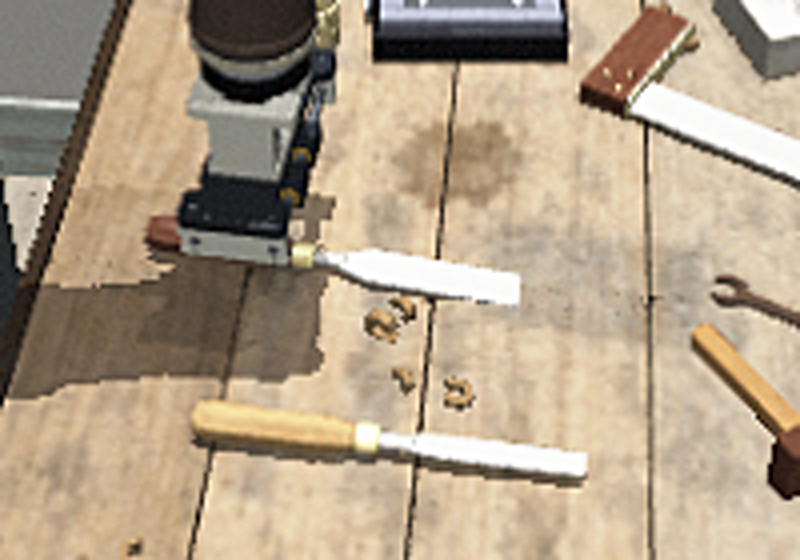

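The fingers look correctly placed over the handle, at about (235,240) in the crop. The width reading of 0.10 is too narrow for a 24 mm handle, so I'll check with a small lift.

Request:
{"api": "jog_arm", "payload": {
  "rows": [
    [[0,0,1],[0,0,0],0.1],
    [[0,0,2],[0,0,0],0.1],
    [[0,0,3],[0,0,0],0.1],
    [[0,0,3],[0,0,0],0.1]
  ]
}}

```text
clock: 4.47
position: [0.4557, -0.271, 0.0346]
ee_rot: [0.114, 3.138, -0.001]
force: [0.0, -0.0, 0.2]
width: 0.101
gripper_force: 0.0
```

```bash
python3 - <<'E'
from h import *
d=get('side'); C=cloud(d); a=d['img'][215:270,180:300,::-1]; cv2.imwrite('pics/s3.png',cv2.resize(a,None,fx=6,fy=6,interpolation=cv2.INTER_CUBIC))
o=mids(get('top'),(326,150,350,275)); P,W=o['blade']; print(P[0],W[:3])
E
```

```text
[ 0.63785299 -0.27980211] [11, 11, 11]
```

View pics/s3.png

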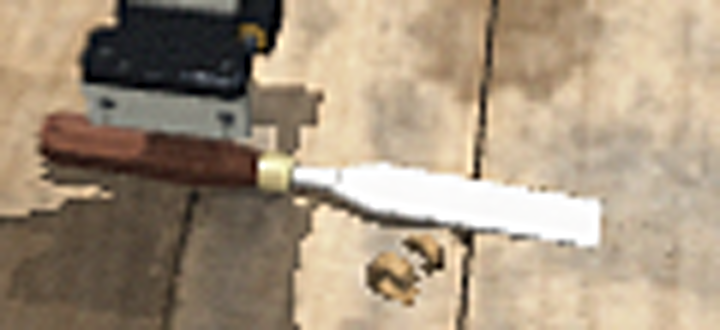

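The chisel stayed on the bench, so the grasp slipped off. I'll measure where the visible grey block sits relative to the TCP.

```bash
python3 - <<'E'
from h import *
d=get('side'); C=cloud(d); p=arm.observe()['position']; print(p,'tcp px in crop',(proj(d,[p])[0]-[180,215])*6)
for (x,y) in [(90,100),(130,110),(165,105),(200,120),(240,125),(225,140),(165,60),(100,50),(280,90),(150,150),(80,140),(200,170)]:
    print((x,y),C[215+y//6,180+x//6].round(3),d['img'][215+y//6,180+x//6])
E
```

```text
[ 0.45494114 -0.27070914  0.03346655] tcp px in crop [215.64069848 133.75183145]
(90, 100) [ 0.416 -0.354  0.136] [140 140 131]
(130, 110) [ 0.432 -0.356  0.132] [136 136 128]
(165, 105) [ 0.45  -0.364  0.145] [143 146 134]
(200, 120) [ 0.465 -0.358  0.13 ] [139 141 128]
(240, 125) [ 0.484 -0.361  0.134] [146 146 136]
(225, 140) [ 0.457 -0.267  0.027] [78 61 53]
(165, 60) [ 0.45  -0.357  0.164] [30 31 35]
(100, 50) [ 0.42  -0.351  0.163] [36 38 39]
(280, 90) [ 0.475 -0.202 -0.001] [122 106  88]
(150, 150) [ 0.423 -0.276  0.024] [80 51 45]
(80, 140) [ 0.386 -0.271  0.024] [117  76  56]
(200, 170) [ 0.447 -0.279  0.017] [79 50 38]
```

Request:
{"api": "jog_arm", "payload": {
  "rows": [
    [[0,0,0.5],[0,0,0],0.6],
    [[0,0,0.5],[0,0,0],0.6],
    [[0,0,0.5],[0,0,0],0.6],
    [[0,0,0.5],[0,0,0],0.6],
    [[0,0,-1.5],[0,0,0],0.6],
    [[0,0,-3],[0,0,0],0.6],
    [[0,0,-3.2],[0,0,0],0.6],
    [[0,0,-3.2],[0,0,0],0.6]
  ]
}}

```text
clock: 5.62
position: [0.4553, -0.2705, 0.0017]
ee_rot: [-0.113, -3.139, -0.0]
force: [-0.0, -0.1, 0.4]
width: 0.597
gripper_force: 0.0
```

Request:
{"api": "jog_arm", "payload": {
  "rows": [
    [[0,0,-0.1],[0,0,0],0.25],
    [[0,0,-0.1],[0,0,0],0.25],
    [[0,0,-0.1],[0,0,0],0.25],
    [[0,0,-0.1],[0,0,0],0.25]
  ],
  "newtons": 15
}}

```text
clock: 6.12
position: [0.4552, -0.2707, 0.0008]
ee_rot: [0.113, 3.139, -0.0]
force: [0.1, 0.7, -0.1]
width: 0.264
gripper_force: 0.5
```

Request:
{"api": "jog_arm", "payload": {
  "rows": [
    [[0,0,-0.1],[0,0,0],0.15],
    [[0,0,-0.1],[0,0,0],0.15]
  ],
  "newtons": 30
}}

```text
clock: 6.38
position: [0.4553, -0.27, 0.0001]
ee_rot: [0.112, 3.139, 0.0]
force: [-1.9, 2.7, 8.2]
width: 0.208
gripper_force: 24.1
```

Request:
{"api": "jog_arm", "payload": {
  "rows": [
    [[0,0,0],[0,0,0],0.4],
    [[0,0,0],[0,0,0],0.4],
    [[0,0,0],[0,0,0],0.2],
    [[0,0,0],[0,0,0],0.2],
    [[0,0,0],[0,0,0],0.2]
  ],
  "newtons": 10
}}

```text
clock: 7.0
position: [0.4552, -0.2703, -0.0003]
ee_rot: [-0.113, -3.139, -0.001]
force: [-1.0, 1.8, 2.4]
width: 0.24
gripper_force: 8.1
```

Request:
{"api": "jog_arm", "payload": {
  "rows": [
    [[0,0,0],[0,0,0],0.2],
    [[0,0,0],[0,0,0],0.2]
  ]
}}

```text
clock: 7.25
position: [0.4552, -0.2705, -0.0003]
ee_rot: [-0.113, -3.14, -0.0]
force: [-1.6, 2.2, 4.2]
width: 0.245
gripper_force: 8.4
```

Request:
{"api": "jog_arm", "payload": {
  "rows": [
    [[0,0,0.5],[0,0,0],0.2],
    [[0,0,1],[0,0,0],0.2],
    [[0,0,2],[0,0,0],0.2],
    [[0,0,3],[0,0,0],0.2],
    [[0,0,3],[0,0,0],0.2]
  ]
}}

```text
clock: 7.88
position: [0.4558, -0.2711, 0.0307]
ee_rot: [0.114, 3.138, -0.001]
force: [-0.1, -0.0, -0.5]
width: 0.197
gripper_force: 0.0
```

Request:
{"api": "jog_arm", "payload": {
  "rows": [
    [[0,0,0.5],[0,0,0],0.5],
    [[0,0,0.5],[0,0,0],0.5],
    [[0,0,0],[0,0,0],0.5],
    [[0,0,-2],[0,0,0],0.5],
    [[0,0,-2.9],[0,0,0],0.5],
    [[0,0,-3.2],[0,0,0],0.5],
    [[0,0,-3.4],[0,0,0],0.5],
    [[0,0,-3.4],[0,0,0],0.5]
  ]
}}

```text
clock: 8.88
position: [0.4554, -0.2708, -0.0041]
ee_rot: [0.113, 3.139, -0.0]
force: [-0.3, 0.2, 0.6]
width: 0.498
gripper_force: 0.0
```

Request:
{"api": "jog_arm", "payload": {
  "rows": [
    [[0,0,-0.2],[0,0,0],0.5],
    [[0,0,-0.4],[0,0,0],0.5],
    [[0,0,-0.4],[0,0,0],0.5]
  ]
}}

```text
clock: 9.25
position: [0.4551, -0.2707, -0.0085]
ee_rot: [-0.113, -3.139, -0.0]
force: [-0.5, 0.5, -0.4]
width: 0.502
gripper_force: 0.0
```

Request:
{"api": "jog_arm", "payload": {
  "rows": [
    [[0,0,-0.2],[0,0,0],0.5],
    [[0,0,-0.4],[0,0,0],0.5],
    [[0,0,-0.4],[0,0,0],0.5]
  ]
}}

```text
clock: 9.62
position: [0.455, -0.2706, -0.0125]
ee_rot: [-0.113, -3.139, -0.0]
force: [0.2, -0.1, -0.3]
width: 0.503
gripper_force: 0.0
```

Request:
{"api": "jog_arm", "payload": {
  "rows": [
    [[0,0,-0.2],[0,0,0],0.5],
    [[0,0,-0.4],[0,0,0],0.5],
    [[0,0,-0.4],[0,0,0],0.5]
  ]
}}

```text
clock: 10.0
position: [0.4551, -0.2706, -0.0165]
ee_rot: [-0.113, -3.139, -0.0]
force: [-0.2, 0.7, -0.4]
width: 0.497
gripper_force: 0.0
```

Request:
{"api": "jog_arm", "payload": {
  "rows": [
    [[0,0,-0.1],[0,0,0],0.5],
    [[0,0,-0.2],[0,0,0],0.5],
    [[0,0,-0.2],[0,0,0],0.5]
  ]
}}

```text
clock: 10.38
position: [0.4551, -0.2707, -0.0184]
ee_rot: [-0.113, -3.139, -0.0]
force: [1.2, 0.2, 0.8]
width: 0.499
gripper_force: 0.0
```

Request:
{"api": "jog_arm", "payload": {
  "rows": [
    [[0,0,0],[0,0,0],0.1],
    [[0,0,0],[0,0,0],0.1],
    [[0,0,0],[0,0,0],0.1],
    [[0,0,0],[0,0,0],0.1]
  ],
  "newtons": 35
}}

```text
clock: 10.88
position: [0.4552, -0.2707, -0.0183]
ee_rot: [0.113, 3.139, 0.0]
force: [0.0, 0.2, 0.7]
width: 0.275
gripper_force: 35.0
```

Request:
{"api": "jog_arm", "payload": {
  "rows": [
    [[0,0,1],[0,0,0],0.1],
    [[0,0,3],[0,0,0],0.1],
    [[0,0,7],[0,0,0],0.1],
    [[0,0,12],[0,0,0],0.1],
    [[0,0,14],[0,0,0],0.1],
    [[0,0,14],[0,0,0],0.1]
  ],
  "newtons": 50
}}

```text
clock: 11.62
position: [0.456, -0.2711, 0.1234]
ee_rot: [0.113, 3.137, -0.003]
force: [-0.7, 0.0, -3.1]
width: 0.27
gripper_force: 50.0
```

```bash
python3 - <<'E'
from h import *
d=get('side'); save(d,'s4.png',(150,150,330,285),4.4)
E
```

```text
(no output)
```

View pics/s4.png

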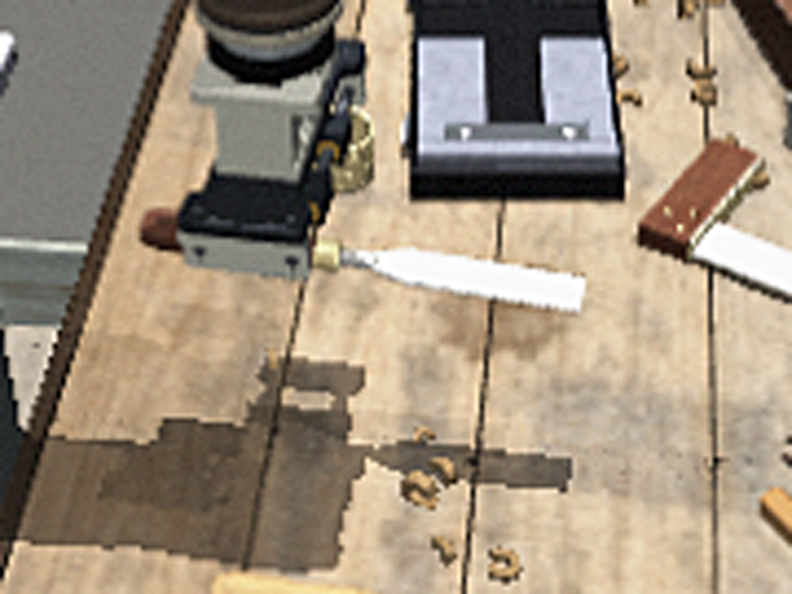

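The side view shows the chisel held firm and roughly level, with its tip at crop (580,290). I'll carry it to the case.

Request:
{"api": "jog_arm", "payload": {
  "rows": [
    [[1.2,5.5,0],[0,0,-10],0.1],
    [[2.5,11,0],[0,0,-20],0.1],
    [[4,17,0],[0,0,-30],0.1],
    [[5,22,0],[0,0,-40.5],0.1],
    [[6.5,28,0],[0,0,-51],0.1],
    [[8,34,0],[0,0,-61],0.1],
    [[9,40,0],[0,0,-71],0.1],
    [[10,45,0],[0,0,-80.9],0.1]
  ]
}}

```text
clock: 12.68
position: [0.5541, 0.1817, 0.1198]
ee_rot: [-2.127, -2.31, 0.004]
force: [1.2, -1.3, -1.2]
width: 0.272
gripper_force: 50.0
```

Request:
{"api": "jog_arm", "payload": {
  "rows": [
    [[0.5,3,0],[5,0.4,0],0.1],
    [[1,5.8,0],[10,0.9,0],0.1],
    [[1,5.8,0],[12,1.1,0],0.1],
    [[1,5.8,0],[12,1.1,0],0.1]
  ]
}}

```text
clock: 13.18
position: [0.5647, 0.2347, 0.12]
ee_rot: [-2.016, -2.193, -0.206]
force: [0.2, -0.5, -2.3]
width: 0.272
gripper_force: 50.0
```

```bash
python3 - <<'E'
from h import *
from scipy.spatial.transform import Rotation as Ro
o=arm.observe(); R=Ro.from_rotvec(o['ee_rot']).as_matrix(); print(o['clock'],o['position'],'z',R[:,2],'y head',np.degrees(np.arctan2(R[1,1],R[0,1])),o['width'])
O=np.array([.574,.143,.014]); ey=np.array([-.0886,.996,0]); ex=np.array([.996,.0886,0])
print('bay y,x of tcp',(o['position']-O)@ey,(o['position']-O)@ex)
for n in ('top','side'):
    d=get(n); C=cloud(d); save(d,n+'5.png',(90,70,290,230),4)
    hsv=cv2.cvtColor(d['img'],cv2.COLOR_RGB2HSV)
    q=(C-O)@np.stack([ex,ey,[0,0,1]],1); m=(hsv[...,1]<45)&(hsv[...,2]>110)&(abs(q[...,0])<.03)&(q[...,1]>-.16)&(q[...,1]<.06)&(q[...,2]>.035)&(q[...,2]<.2)
    n_,l,st,_=cv2.connectedComponentsWithStats(m.astype(np.uint8)); k=1+st[1:,4].argmax(); P=q[l==k]; print(n,st[k])
    for a in np.arange(P[:,1].min(),P[:,1].max(),.02):
        s=P[(P[:,1]>=a)&(P[:,1]<a+.02)]; print(a.round(3),len(s),'x',s[:,0].min().round(4),s[:,0].max().round(4),'z',np.median(s[:,2]).round(4))
E
```

```text
13.175 [0.56466364 0.23465843 0.11998473] z [-0.02110193  0.2055803  -0.97841272] y head 4.8447288499027445 0.27173416411819706
bay y,x of tcp 0.09211899532041257 -0.0011780748773988858
top [162 175  54  15 580]
-0.093 93 x -0.017 0.0117 z 0.0888
-0.073 98 x -0.0176 0.0112 z 0.0953
-0.053 98 x -0.0168 0.0121 z 0.1012
-0.033 101 x -0.0174 0.0109 z 0.1078
-0.013 98 x -0.0168 0.0118 z 0.1135
0.007 82 x -0.0173 0.0104 z 0.1189
0.027 10 x -0.009 0.0037 z 0.123
side [262 125   9  33 253]
-0.097 37 x -0.0157 0.0114 z 0.0894
-0.077 40 x -0.0155 0.012 z 0.0953
-0.057 47 x -0.0151 0.0125 z 0.1009
-0.037 38 x -0.0149 0.0129 z 0.1075
-0.017 41 x -0.0146 0.0137 z 0.1117
0.003 29 x -0.0142 0.0104 z 0.1175
0.023 18 x -0.0104 0.0074 z 0.123
0.043 3 x -0.0031 0.0005 z 0.1296
```

View pics/side5.png

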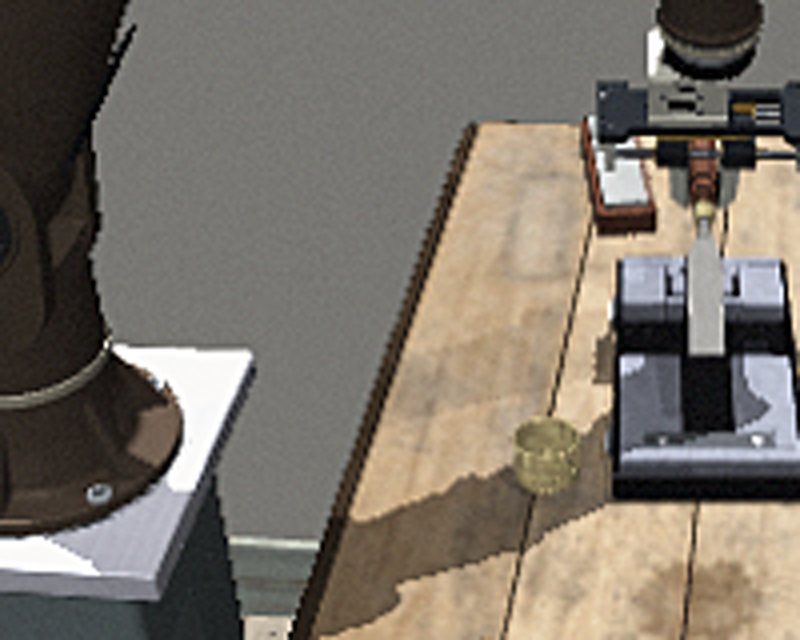

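The side view shows the chisel aligned over the channel with its tip at crop (707,352), and the fingers gripping the sides of the handle. The blade slopes 17°, with its top at the tip about 86 mm above the floor and the tip at bay y of about −95 mm.

Request:
{"api": "jog_arm", "payload": {
  "rows": [
    [[0.2,0,-3],[0,0,0],0.1],
    [[0.2,0,-6],[0,0,0],0.1],
    [[0.2,0,-7.4],[0,0,0],0.1],
    [[0.2,0,-7.8],[0,0,0],0.1],
    [[0.2,0,-7.8],[0,0,0],0.1]
  ]
}}

```text
clock: 13.9
position: [0.5676, 0.2376, 0.0443]
ee_rot: [-2.013, -2.196, -0.212]
force: [0.3, -0.9, -2.4]
width: 0.272
gripper_force: 50.0
```

```bash
cat > blade.py <<'E'
from h import *
O=np.array([.574,.143,.014]); B=np.stack([[.996,.0886,0],[-.0886,.996,0],[0,0,1]],1)
def run(lo=-.13):
  o=arm.observe(); print(o['clock'],o['force'].round(1),((o['position']-O)@B).round(4))
  for n in ('top','side'):
    d=get(n); q=(cloud(d)-O)@B; hsv=cv2.cvtColor(d['img'],cv2.COLOR_RGB2HSV)
    m=(hsv[...,1]<45)&(hsv[...,2]>85)&(abs(q[...,0])<.02)&(q[...,1]>lo)&(q[...,1]<.05)&(q[...,2]>.0045)&(q[...,2]<.1)
    n_,l,st,_=cv2.connectedComponentsWithStats(m.astype(np.uint8)); k=1+st[1:,4].argmax(); P=q[l==k]; f=np.polyfit(P[:,1],P[:,2],1)
    print(n,st[k],'y',P[:,1].min().round(4),P[:,1].max().round(4),'slope',np.degrees(np.arctan(f[0])).round(1),'z at -.13,-.118,-.1,0',np.polyval(f,[-.13,-.118,-.1,0]).round(4),'x edges',np.percentile(P[:,0],[3,97]).round(4))
if __name__=='__main__': run()
E
python3 blade.py
```

```text
13.9 [ 0.3 -0.9 -2.4] [0.002  0.0948 0.0303]
top [172 178  46  13 473] y -0.0903 0.0245 slope 16.9 z at -.13,-.118,-.1,0 [-0.0021  0.0016  0.007   0.0375] x edges [-0.0134  0.0142]
side [263 143   9  33 239] y -0.094 0.0463 slope 16.7 z at -.13,-.118,-.1,0 [0.0002 0.0038 0.0092 0.0393] x edges [-0.0102  0.0155]
```

Request:
{"api": "jog_arm", "payload": {
  "rows": [
    [[0.05,-0.8,-0.8],[-2,-0.2,0],0.1],
    [[0.1,-1.6,-1.6],[-4,-0.35,0],0.1],
    [[0.15,-2,-1.6],[-4,-0.35,0],0.1],
    [[0.15,-2,-1.6],[-4,-0.35,0],0.1]
  ]
}}

```text
clock: 14.5
position: [0.5688, 0.217, 0.0276]
ee_rot: [-2.051, -2.237, -0.143]
force: [-0.4, 0.0, -2.4]
width: 0.271
gripper_force: 50.0
```

```bash
python3 blade.py
```

```text
14.5 [-0.4  0.  -2.4] [0.0014 0.0741 0.0136]
top [170 174  62  17 603] y -0.1299 0.0316 slope 8.9 z at -.13,-.118,-.1,0 [0.01   0.0118 0.0147 0.0303] x edges [-0.0146  0.0142]
side [261 148  12  33 238] y -0.1298 0.0332 slope 8.3 z at -.13,-.118,-.1,0 [0.012  0.0137 0.0163 0.0309] x edges [-0.0132  0.0152]
```

```bash
python3 -c "
import blade; blade.run(-.1)"
```

```text
14.6 [ 1.  -0.1 -0.9] [0.0014 0.0744 0.0137]
top [170 178  52  13 482] y -0.0998 0.0321 slope 13.1 z at -.13,-.118,-.1,0 [0.0023 0.0051 0.0093 0.0325] x edges [-0.0141  0.0135]
side [262 148   9  30 207] y -0.1 0.0342 slope 13.5 z at -.13,-.118,-.1,0 [0.0031 0.006  0.0103 0.0343] x edges [-0.0129  0.015 ]
```

Request:
{"api": "jog_arm", "payload": {
  "rows": [
    [[0.07,-0.8,0.1],[0,0,0],0.1],
    [[0.14,-1.6,0.1],[0,0,0],0.1],
    [[0.2,-2.3,0.1],[0,0,0],0.1],
    [[0.2,-2.4,0.1],[0,0,0],0.1],
    [[0.2,-2.4,0.1],[0,0,0],0.1]
  ]
}}

```text
clock: 15.32
position: [0.5707, 0.1934, 0.0287]
ee_rot: [-2.051, -2.236, -0.143]
force: [-0.3, -0.2, -2.3]
width: 0.271
gripper_force: 50.0
```

```bash
python3 -c "
import blade; blade.run(-.113)"
```

```text
15.325 [-0.3 -0.2 -2.3] [0.0012 0.0504 0.0147]
top [183 177  43  13 427] y -0.1127 -0.0025 slope 13.2 z at -.13,-.118,-.1,0 [0.0087 0.0115 0.0157 0.039 ] x edges [-0.0142  0.0133]
side [262 151   9  27 182] y -0.1088 0.0143 slope 12.7 z at -.13,-.118,-.1,0 [0.0104 0.0131 0.0171 0.0397] x edges [-0.0111  0.0141]
```

Request:
{"api": "jog_arm", "payload": {
  "rows": [
    [[0,0,-0.8],[-2.5,-0.22,0],0.1],
    [[0,0,-1.6],[-5,-0.44,0],0.1],
    [[0,0,-2.2],[-7,-0.62,0],0.1],
    [[0,0,-2.4],[-7.5,-0.66,0],0.1],
    [[0,0,-2.4],[-7.5,-0.66,0],0.1]
  ]
}}

```text
clock: 16.05
position: [0.5714, 0.1957, 0.0057]
ee_rot: [-2.116, -2.312, -0.013]
force: [-1.0, 2.3, 3.9]
width: 0.268
gripper_force: 50.0
```

```bash
python3 -c "
import blade; blade.run(-.113)
from h import *
save(get('top'),'top6.png',(100,120,260,240),5)"
```

```text
16.05 [-1.   2.3  3.9] [ 0.002   0.0528 -0.0083]
top [177 177  49  14 417] y -0.1112 0.0172 slope 7.8 z at -.13,-.118,-.1,0 [0.0019 0.0035 0.006  0.0197] x edges [-0.014   0.0138]
side [263 155   9  23 153] y -0.1013 0.0136 slope 8.3 z at -.13,-.118,-.1,0 [0.0022 0.0039 0.0066 0.0211] x edges [-0.0104  0.0149]
```

View pics/top6.png

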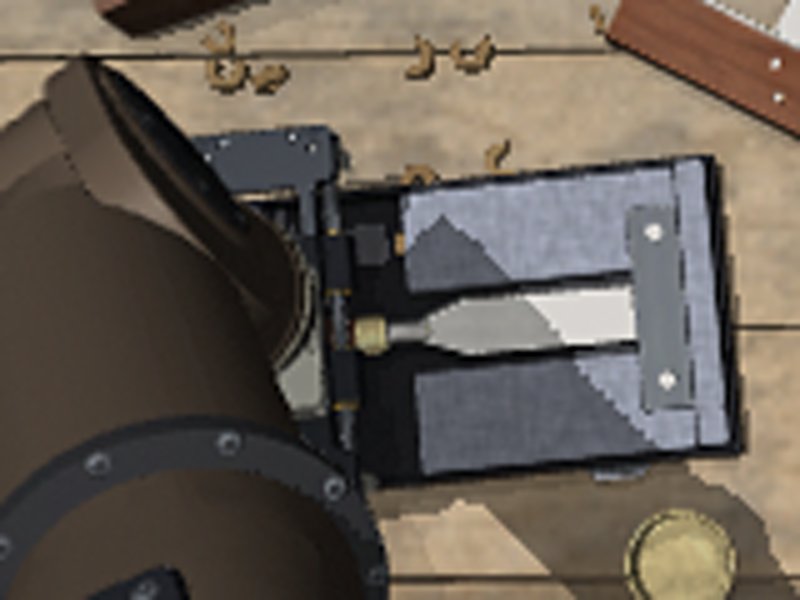

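The top view shows the blade tip under the strap, entering at crop (632,315), and the blade centred in the channel. I'll release, rise, shut the fingers and move over the handle.

Request:
{"api": "jog_arm", "payload": {
  "rows": [
    [[0,0,0],[0,0,0],0.6],
    [[0,0,0],[0,0,0],0.6],
    [[0,0,0],[0,0,0],0.6],
    [[0,0,0],[0,0,0],0.6],
    [[0,0,3],[0,0,0],0.6],
    [[0,0,7],[0,0,0],0.6],
    [[0,0,10],[0,0,0],0.3],
    [[-0.3,2,10],[0,0,0],0]
  ],
  "newtons": 20
}}

```text
clock: 17.2
position: [0.5698, 0.2125, 0.107]
ee_rot: [-2.124, -2.309, -0.014]
force: [-0.3, 0.4, -1.0]
width: 0.432
gripper_force: 0.0
```

Request:
{"api": "jog_arm", "payload": {
  "rows": [
    [[-0.3,2.5,0],[0,0,0],0],
    [[-0.4,3.6,-2],[0,0,0],0],
    [[-0.4,3.6,-3.5],[0,0,0],0],
    [[-0.4,3.6,-4.5],[0,0,0],0],
    [[-0.4,3.6,-4.5],[0,0,0],0]
  ]
}}

```text
clock: 17.82
position: [0.5632, 0.2478, 0.0581]
ee_rot: [-2.119, -2.309, -0.004]
force: [-0.5, -0.3, 1.2]
width: 0.006
gripper_force: 0.0
```

```bash
python3 -c "
import blade; blade.run(-.113)
from h import *
print(arm.observe()['position'],arm.observe()['width'])"
```

```text
17.825 [-0.5 -0.3  1.2] [-0.0015  0.1053  0.0441]
top [177 178  49  13 404] y -0.1105 0.0174 slope 7.8 z at -.13,-.118,-.1,0 [0.0018 0.0035 0.0059 0.0197] x edges [-0.0141  0.0138]
side [262 155  10  23 157] y -0.0997 0.0136 slope 8.1 z at -.13,-.118,-.1,0 [0.0024 0.0041 0.0067 0.021 ] x edges [-0.0108  0.0148]
[0.56401171 0.24866822 0.059641  ] 0.006169239167524356
```

Request:
{"api": "jog_arm", "payload": {
  "rows": [
    [[0.1,0.4,-1],[0,0,0],0],
    [[0.1,0.4,-1.8],[0,0,0],0],
    [[0.1,0.4,-2.2],[0,0,0],0],
    [[0.1,0.4,-2.5],[0,0,0],0]
  ]
}}

```text
clock: 18.42
position: [0.5646, 0.254, 0.0351]
ee_rot: [-2.118, -2.31, -0.009]
force: [-3.9, 1.0, 11.1]
width: 0.004
gripper_force: 5.3
```

Contact reads 11 N, so I'll press on in small steps.

Request:
{"api": "jog_arm", "payload": {
  "rows": [
    [[0,0,-0.2],[0,0,0],0],
    [[0,0,-0.4],[0,0,0],0],
    [[0,0,-0.6],[0,0,0],0],
    [[0,0,-0.6],[0,0,0],0]
  ]
}}

```text
clock: 18.92
position: [0.5648, 0.2542, 0.0291]
ee_rot: [-2.118, -2.311, -0.01]
force: [-1.9, 1.5, 4.3]
width: 0.006
gripper_force: 2.2
```

Request:
{"api": "jog_arm", "payload": {
  "rows": [
    [[0,0,-0.2],[0,0,0],0],
    [[0,0,-0.4],[0,0,0],0],
    [[0,0,-0.6],[0,0,0],0],
    [[0,0,-0.6],[0,0,0],0]
  ]
}}

```text
clock: 19.42
position: [0.5649, 0.2544, 0.0231]
ee_rot: [-2.117, -2.311, -0.011]
force: [-1.3, 1.8, 4.4]
width: 0.004
gripper_force: 2.2
```

Request:
{"api": "jog_arm", "payload": {
  "rows": [
    [[0,0,-0.15],[0,0,0],0],
    [[0,0,-0.3],[0,0,0],0],
    [[0,0,-0.3],[0,0,0],0]
  ]
}}

```text
clock: 19.8
position: [0.5651, 0.2547, 0.021]
ee_rot: [-2.118, -2.311, -0.012]
force: [-3.9, 1.0, 13.8]
width: 0.002
gripper_force: 6.8
```

```bash
python3 -c "
import blade; blade.run(-.113)"
```

```text
19.8 [-3.9  1.  13.8] [0.001  0.1121 0.007 ]
top [178 177  48  14 441] y -0.1125 0.0163 slope 2.0 z at -.13,-.118,-.1,0 [0.0122 0.0126 0.0133 0.0167] x edges [-0.0135  0.0144]
side [263 156   9  22 155] y -0.1125 0.0117 slope 1.3 z at -.13,-.118,-.1,0 [0.0142 0.0144 0.0148 0.0171] x edges [-0.0106  0.0164]
```

Request:
{"api": "jog_arm", "payload": {
  "rows": [
    [[0,0,-0.1],[0,0,0],0],
    [[0,0,0],[0,0,0],0],
    [[0,0,3],[0,0,0],0],
    [[0,0,8],[0,0,0],0],
    [[0,-2,14],[0,0,0],0],
    [[-4,-8,18],[0,0,0],0],
    [[-8,-14,18],[0,0,0],0],
    [[-10,-20,18],[0,0,0],0]
  ]
}}

```text
clock: 20.9
position: [0.4745, 0.0777, 0.1992]
ee_rot: [-2.118, -2.312, -0.009]
force: [0.6, -0.6, -0.1]
width: 0.002
gripper_force: 0.0
```

```bash
python3 -c "
import blade; blade.run(-.113)
from h import *
d=get('side'); q=(cloud(d)-blade.O)@blade.B
for dd in (d,get('top')):
  q=(cloud(dd)-blade.O)@blade.B
  for y in (.03,.047,.07,.1,.11,.12,.135):
    s=q[(abs(q[...,1]-y)<.005)&(abs(q[...,0])<.004)&(q[...,2]<.08)]; print(y,len(s),np.median(s[:,2]).round(4) if len(s) else '')
save(d,'s7.png',(220,110,310,205),6)"
```

```text
20.9 [ 0.6 -0.6 -0.1] [-0.1049 -0.0562  0.1852]
top [200 177  27  13 274] y -0.1128 -0.0425 slope 2.0 z at -.13,-.118,-.1,0 [0.0119 0.0123 0.0129 0.0165] x edges [-0.0136  0.0144]
side [263 153   9  25 162] y -0.111 0.0252 slope 2.1 z at -.13,-.118,-.1,0 [0.0132 0.0136 0.0143 0.018 ] x edges [-0.0106  0.0164]
0.03 3 0.0247
0.047 4 0.0268
0.07 3 0.0274
0.1 3 0.027
0.11 2 0.0266
0.12 4 0.0262
0.135 2 0.0227
0.03 0 
0.047 0 
0.07 0 
0.1 0 
0.11 0 
0.12 0 
0.135 0
```

View pics/s7.png

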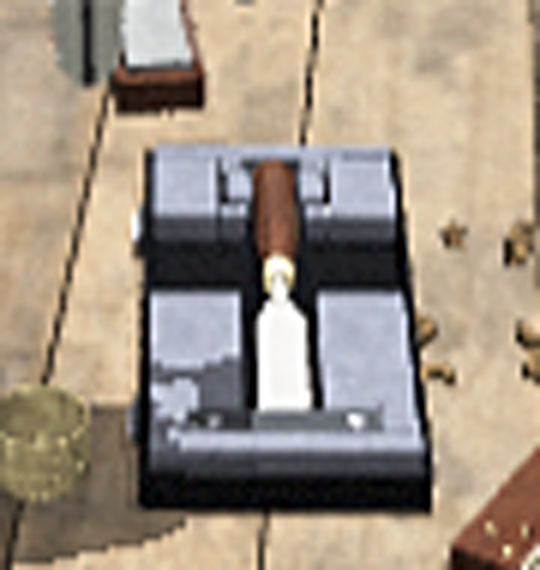

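The side view shows the chisel lying in the bay, with its blade end under the strap at about (285,408) and its handle between the lips at about (272,200). The handle top is 27 mm above the floor, so it is fully home, and the arm is clear.

```bash
python3 -c "
from cell import arm; print(arm.sign_off())"
```

```text
the job is handed in; nothing more can be done
None
```

The wide chisel is in its bay with the blade tip under the strap and the handle fully home between the lips (handle top 27 mm above the bay floor); it's released, the tin and narrow chisel weren't touched, and the job is handed in at about 21 s (no verdict shown).

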